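# Set out the ingredients of two dishes on a kitchen table

## Task

Set out the ingredients for tonight's two dishes. For the chilli, put the blue bean tin, the red-capped paprika jar and the onion on the wooden chopping board; for the pasta sauce, put the small red tomato tin and the green-capped herb jar in the white enamel bowl. Set each one down gently, wholly on the board or flat on the bowl's floor, tins and jars standing upright, and leave the glass jug, the colander and the yellow-capped jar where they are.

Things in the scene. Friction and masses are not known exactly. Their poses are not given: they have to be found in the camera images.
- bean_tin: closed tin of beans: a steel cylinder 65 mm in diameter and 70 mm tall, blue label with pale beans, bright steel lid. Origin at the centre of its underside, z up along its axis. Stands upright on the table, among the stock in the middle. About 0.26 kg.
- tomato_tin: smaller closed tin of tomatoes: 53 mm in diameter and 60 mm tall, red label, gold-coloured lid. Origin at the centre of its underside, z up along its axis. Stands upright on the table among the stock. About 0.17 kg.
- paprika_jar: the paprika: a spice jar with a red cap and dark red contents, a round upright glass jar 44 mm in diameter and 70 mm tall over all (the cap is 42 mm in diameter and the topmost 18 mm). Origin at the centre of its underside, z up along its axis. About 0.11 kg. Stands among the stock.
- herb_jar: the herbs: a spice jar with a green cap and dull green contents, a round upright glass jar 44 mm in diameter and 70 mm tall over all (the cap is 42 mm in diameter and the topmost 18 mm). Origin at the centre of its underside, z up along its axis. About 0.11 kg. Stands among the stock.
- onion: brown onion, rigid, 64 mm across at its middle, 57 mm from its flat root end (28 mm across) to its rounded shoulder, with a short dry neck 7 mm higher. Origin at the middle of the bulb, at the height of its greatest width, 28 mm above the surface it stands on; z up towards the neck. Stands on its root end among the stock. About 0.14 kg.
- board: small wooden chopping board for the chilli, 260 mm (its x axis) by 130 mm (its y axis), 18 mm thick, flat on top. Origin at the centre of its underside, so its top is 18 mm above it. It lies loose on the table, to the left or the right of the stock; 0.95 kg.
- bowl: white enamel bowl with a blue rim for the pasta sauce: round, 226 mm across the rim, 56 mm high, walls 4 mm thick that slope outward. Its flat inner floor is about 145 mm across and 5 mm above the origin, which is the centre of its underside. It stands loose on the table on the other side of the stock from the board; 0.75 kg. Round, so its yaw means nothing.
- jug: glass measuring jug, to be left alone: 90 mm across the rim, 110 mm tall, handle on its own +x side reaching 81 mm from the axis. Origin at the centre of its underside. Stands on the far part of the table.
- colander: yellow plastic colander, to be left alone: 192 mm across the rim, 85 mm tall, two ear handles along its own y axis that reach 112 mm from the centre. Origin at the centre of its underside. Stands on the far part of the table.
- curry_jar: curry powder, belongs to neither dish and is to be left alone: a spice jar with a yellow cap and yellow contents, a round upright glass jar 44 mm in diameter and 70 mm tall over all (the cap is 42 mm in diameter and the topmost 18 mm). Origin at the centre of its underside, z up along its axis. About 0.11 kg. Stands among the stock.
Things that resemble listed ones, but are neither listed nor needed, are in the scene too. Leave any purple look-alike of the paprika_jar alone.

How it is judged (in metres and radians):
At the end, for the whole second after the job is handed in: Bean tin, paprika jar and onion on the board (tin, jar overhang at most 5 mm; onion middle 15 mm inside the edge); tomato tin and herb jar on the bowl floor within 62 mm of its centre; tins and jars upright within 0.12 rad, board and bowl level, all released and at rest (x of bean_tin in the frame of board between -0.1025 and 0.1025 m and y of bean_tin in the frame of board between -0.0375 and 0.0375 m and z of bean_tin in the frame of board between 0.012 and 0.026 m and x of paprika_jar in the frame of board between -0.113 and 0.113 m and y of paprika_jar in the frame of board between -0.048 and 0.048 m and z of paprika_jar in the frame of board between 0.012 and 0.026 m and x of onion in the frame of board between -0.115 and 0.115 m and y of onion in the frame of board between -0.05 and 0.05 m and z of onion in the frame of board between 0.035 and 0.06 m and horizontal distance between each of tomato_tin, herb_jar and bowl below 0.062 m and z of tomato_tin in the frame of bowl between 0 and 0.013 m and z of herb_jar in the frame of bowl between 0 and 0.013 m and angle between each of bean_tin, paprika_jar, tomato_tin, herb_jar's own z axis and vertical below 0.12 rad and linear speed of each of bean_tin, paprika_jar, onion, tomato_tin, herb_jar below 0.02 m/s and angular speed of each of bean_tin, paprika_jar, onion, tomato_tin, herb_jar below 0.3 rad/s and angle between each of board, bowl's own z axis and vertical below 0.05 rad); the robot touches nothing.
It fails at once if the glass jug is pushed more than 25 mm or tipped (distance of jug from where it was at the start of the episode above 0.025 m or angle between jug's own z axis and vertical above 0.3 rad).
It fails at once if the colander is pushed more than 25 mm or tipped (distance of colander from where it was at the start of the episode above 0.025 m or angle between colander's own z axis and vertical above 0.3 rad).
It fails at once if the yellow-capped jar is pushed more than 25 mm or tipped (distance of curry_jar from where it was at the start of the episode above 0.025 m or angle between curry_jar's own z axis and vertical above 0.3 rad).
It fails at once if an ingredient is dropped from more than about 20 mm or thrown (over 0.65 m/s with no finger on it) ((linear speed of bean_tin above 0.65 m/s and contact force between the fingers and bean_tin below 0.1 N) or (linear speed of tomato_tin above 0.65 m/s and contact force between the fingers and tomato_tin below 0.1 N) or (linear speed of paprika_jar above 0.65 m/s and contact force between the fingers and paprika_jar below 0.1 N) or (linear speed of herb_jar above 0.65 m/s and contact force between the fingers and herb_jar below 0.1 N) or (linear speed of onion above 0.65 m/s and contact force between the fingers and onion below 0.1 N)).
It also fails if it takes over 134 s, if anything falls off the work surface, if the arm or the gripper's body presses on something with over 40 N, if the wrist force passes 120 N, or if a joint passes its speed limit or range.

## Robot

A 7-joint arm with a two-finger parallel gripper is mounted at the origin on the work surface. World frame = base frame: x ahead of the robot, y to its left, z up, the work surface at z = 0. Lengths are in m, angles in degrees, forces in N, time in s.
With the tool pointing down it reaches from about 0.425 to 0.875 m from the base axis. Payload 4.7 kg.
Tool frame: the origin (TCP) lies midway between the tips of the shut fingers; the grasp point (between the pads) lies 19 mm behind it (bot.tcp_to_grasp is the distance from the TCP to the grasp point, in m); z points along the fingers, y is the line along which they close (so a half turn about z gives the same grasp; the last joint's range is limited). The gripper opens to 87 mm and grips with 3 to 60 N. Pads are 19 mm wide; open, the fingers measure 117 mm over their backs; the gripper's body (75 mm by 190 mm) begins 51 mm behind the grasp point.
Start: joints at [-63.421, 18.392, -4.016, 83.108, 1.295, 78.541, -3.26], TCP at [0.283, 0.585, 0.223] pointing down, gripper open.
Joint ranges: [-163.93, 163.93], [-17.29, 119.83], [-79.2, 71.16], [3.27, 140.29], [-89.18, 269.18], [5.43, 117.66], [-154.24, 154.24]. Speed limits (degrees/s): [147.25, 147.25, 180, 180, 180, 180, 180].

## Interface

Orientations are given as [roll, pitch, yaw] about the fixed x, y, z axes, in that order (R = Rz(yaw) Ry(pitch) Rx(roll)).
In Python, from rig import readout, cams, bot gives the robot as it stands.
- The arm moves only by the tool apply_moves, never from a script. Its argument "commands" is a list of rows, each a list of 7 numbers: the shift along the tool's x, y, z in mm, then the turn, a rotation vector about the tool's x, y, z in rad, then the opening, from 0 (shut) to 1 (fully open). In form: [[dx, dy, dz, wx, wy, wz, jaw], ...]. A call has 1 to 20 rows; each row is the pose to reach, as a shift and turn from the pose commanded when the call began, along the tool's axes at that moment; what a row does not reach only later rows make up. A row lasts 1/12 s, in which the tool goes at most 41.7 mm and 7.16 degrees, less where a joint would pass 70% of its speed; a pose out of reach is approached as far as the arm can. A call with a gripper value outside its range is refused whole. The fingers move at their own pace and stop on an object; "newtons" is the grip in N (left out, the last holds). Time passes only in rows, so rows that repeat a pose let the fingers close. It gives the time, the measured TCP pose, the force, the opening and the grip force at its end, in the units of the state.
- readout.observe(): the state, without advancing time (a new reading comes with each control period).
- cams.camera(name): name is "scene" or "top" or "wrist"; returns the picture (400x640x3 uint8, red, green, blue); there is no depth.
- cams.camera_model(name): a dict with "intrinsics" (3x3 intrinsics, pixels), "k1" (the pictures are not rectified: a ray, as slopes to the right and down, at radius r is drawn at 1 + k1 r^2 times it, then the intrinsics apply), "world_from_camera" (4x4, takes a point from camera to world coordinates). Camera axes: x right, y down, z forward; pixel columns grow to the right and rows downward; lengths in m; the calibration is good to about 2 mm. A picture is of the moment at which its call begins: read the wrist's pose just before it. camera_model takes no time and is no camera call; for the wrist camera it gives the pose at the moment of the call.
- bot.hand_in(): hands the job in; it is judged then, once.
The state is a dict: "time_s": time; "qpos": joint angles; "joint_vel": joint speeds; "joint_torque": joint torques, N m; "position": TCP position; "eef_rot": TCP orientation; "contact_force": force on the tool from outside, world axes, zero at the start; "wrist_torque": the same for the moment, N m; "width": finger opening in m; "grasp_force": force on a finger pad.
Only numpy, scipy, OpenCV 4.12 (cv2) and the standard library are available. Lean on these libraries where they do the work, as an engineer would, in place of code of your own. Each camera call takes 0.05 s, during which the arm holds its last target. There are 200 camera calls.

## Working session

There is one attempt and no reset: what is moved stays moved. The work goes in short steps, Python scripts to look and compute and a tool call to move; the robot and the scene stay as the last step left them, time stands still between calls to the robot, and variables do not carry over. Pictures are saved under pics/ and viewed, at most 14 in all, crops included, and the job is handed in when it is done.

Besides the shell and the picture viewer there is one more tool, called after "Call:" by a JSON object that holds its "name" and its "arguments". apply_moves: Moves the arm, as the interface text tells. Its arguments: {"type":"object","properties":{"commands":{"type":"array","items":{"type":"array","items":{"type":"number"}}},"newtons":{"type":"number"}},"required":["commands"]}

```bash
ls; mkdir -p pics; python3 - <<'E'
from rig import readout,cams,bot
import cv2
print(readout.observe())
for n in("scene","top"):
    im=cams.camera(n); cv2.imwrite(f"pics/{n}0.png",im[:,:,::-1]); print(n,cams.camera_model(n))
E
```

```text
pics
{'time_s': 0.0, 'qpos': array([-63.42022181,  18.43837254,  -4.01627724,  83.17486226,
         1.29585518,  78.53987947,  -3.26192077]), 'joint_vel': array([-0.0537263 ,  0.00860226,  0.05146842, -0.0344125 , -0.03853866,
       -0.02007041, -0.08002257]), 'joint_torque': array([-2.78246225e-04, -4.91281772e+01, -4.03993204e-01, -3.12524021e+01,
       -6.38613151e-02,  4.40274342e-02,  1.85097238e-04]), 'position': array([0.28241828, 0.58483146, 0.22146975]), 'eef_rot': array([-1.79892179e+02,  6.32352832e-03,  1.54228934e+02]), 'contact_force': array([ 0.29087378, -0.52885574,  1.04115465]), 'wrist_torque': array([ 0.04019948,  0.03812068, -0.03603164]), 'grasp_force': 0.0, 'width': 0.08677981496066448}
scene {'intrinsics': array([[418.13498098,   0.        , 317.39835461],
       [  0.        , 418.13498098, 200.88640653],
       [  0.        ,   0.        ,   1.        ]]), 'k1': -0.027240150256214523, 'world_from_camera': array([[-0.84268463,  0.37094587, -0.39023297,  0.99581633],
       [ 0.53824203,  0.59837155, -0.59350401,  0.56831418],
       [ 0.01334644, -0.71017649, -0.70389717,  0.74439367],
       [ 0.        ,  0.        ,  0.        ,  1.        ]])}
top {'intrinsics': array([[396.21427016,   0.        , 320.03190782],
       [  0.        , 396.21427016, 200.66830158],
       [  0.        ,   0.        ,   1.        ]]), 'k1': 0.015201959126927025, 'world_from_camera': array([[-0.01455599, -0.98378412,  0.17876499,  0.45633527],
       [-0.9997787 ,  0.01160412, -0.0175472 ,  0.00182078],
       [ 0.01518824, -0.17898084, -0.98373532,  0.91346002],
       [ 0.        ,  0.        ,  0.        ,  1.        ]])}
```

View pics/scene0.png

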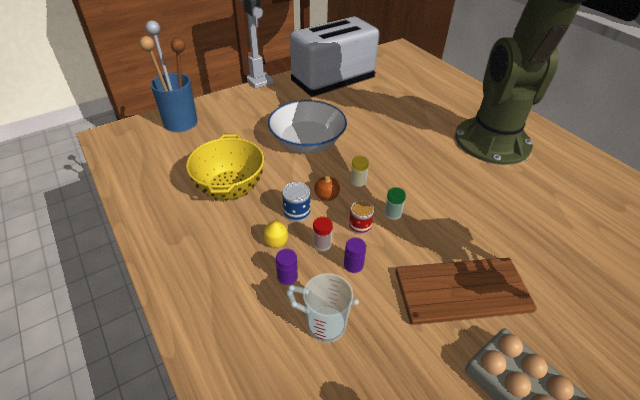

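View pics/top0.png

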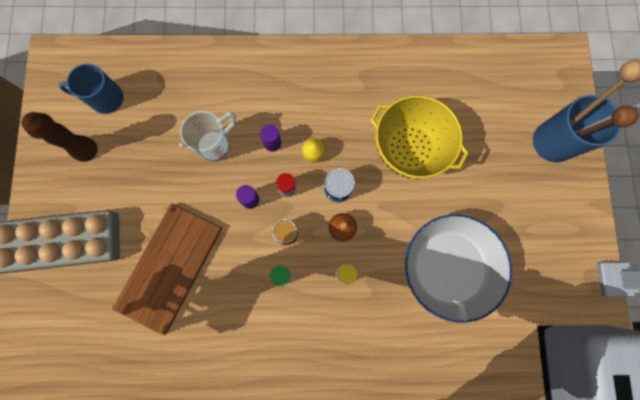

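The top view shows: bean tin lid (340,184), tomato tin with gold lid (285,232), red cap (286,183), green cap (280,275), yellow-capped curry jar (347,273), onion (343,227), lemon (313,150), purple look-alikes (270,137) and (248,196), board around (168,268), bowl around (458,268). In the scene view the red cap is at (323,226), green (397,196), bean tin (297,200), tomato tin (362,216), onion (327,188), and the purple ones (287,267) and (355,255).

```bash
cat >h.py <<'E'
import numpy as np, cv2
from rig import readout,cams,bot
def ray(m,p):
    K=np.array(m["intrinsics"]); u=(np.array(p,float)-K[:2,2])/K[[0,1],[0,1]]; s=u.copy()
    for _ in range(20): s=u/(1+m["k1"]*(s@s))
    T=np.array(m["world_from_camera"]); return T[:3,3],T[:3,:3]@np.r_[s,1]
def plane(m,p,z):
    o,d=ray(m,p); return o+d*(z-o[2])/d[2]
def tri(obs):
    A=np.zeros((3,3)); b=np.zeros(3); R=[]
    for m,p in obs:
        o,d=ray(m,p); d=d/np.linalg.norm(d); P=np.eye(3)-np.outer(d,d); A+=P; b+=P@o; R.append((o,P))
    x=np.linalg.solve(A,b); return x,max(np.linalg.norm(P@(x-o)) for o,P in R)
def blob(im,lo,hi,c,r):
    "largest HSV blob in window about c: centre, bbox, contour"
    h=cv2.cvtColor(im,cv2.COLOR_RGB2HSV); lo=np.array(lo);hi=np.array(hi)
    m=cv2.inRange(h,lo,hi) if lo[0]<=hi[0] else cv2.inRange(h,np.array([0,lo[1],lo[2]]),hi)|cv2.inRange(h,lo,np.array([180,hi[1],hi[2]]))
    w=np.zeros_like(m); w[max(0,c[1]-r):c[1]+r,max(0,c[0]-r):c[0]+r]=255; m&=w
    cs,_=cv2.findContours(m,cv2.RETR_EXTERNAL,cv2.CHAIN_APPROX_NONE)
    k=max(cs,key=cv2.contourArea); (x,y),_=cv2.minEnclosingCircle(k); M=cv2.moments(k)
    return np.array([M["m10"]/M["m00"],M["m01"]/M["m00"]]),cv2.boundingRect(k),k
RED=((172,130,60),(6,255,255));GREEN=((60,90,30),(90,255,255));BLUE=((100,100,30),(120,255,255))
E
python3 - <<'E'
from h import *
I={n:cv2.imread(f"pics/{n}0.png")[:,:,::-1].copy() for n in("scene","top")}
M={n:cams.camera_model(n) for n in I}
YEL=((20,90,60),(32,255,255)); GOLD=((10,80,80),(24,255,255)); SIL=((0,0,130),(180,70,255)); ON=((3,150,40),(14,255,255))
T={"paprika cap":(RED,(286,183),(323,226),16),"herb cap":(GREEN,(280,275),(397,196),18),"curry cap":(YEL,(347,273),(360,163),14),
 "bean lid":(SIL,(340,184),(297,189),17),"tomato lid":(GOLD,(285,232),(362,210),12),"onion":(ON,(343,227),(327,188),18)}
for k,(c,t,s,r) in T.items():
    a=blob(I["top"],*c,t,r); b=blob(I["scene"],*c,s,r)
    x,e=tri([(M["top"],a[0]),(M["scene"],b[0])])
    print(k,x.round(3),round(e,4),a[1],b[1], plane(M["top"],a[0],.065).round(3))
# bowl rim
h=cv2.cvtColor(I["top"],cv2.COLOR_RGB2HSV); m=cv2.inRange(h,np.array([105,90,30]),np.array([125,255,255])); m[:, :395]=0;m[:, 520:]=0;m[:205]=0;m[330:]=0
p=cv2.findNonZero(m); e=cv2.fitEllipse(cv2.convexHull(p)); print("bowl",e,plane(M["top"],e[0],.056))
for q in((178,204),(222,222),(166,333),(113,309)): print("bd top",plane(M["top"],q,.018).round(3))
for q in((397,264),(515,259),(535,295),(412,316)): print("bd scene",plane(M["scene"],q,.018).round(3))
E
```

```text
paprika cap [0.651 0.063 0.062] 0.0016 (276, 173, 20, 20) (313, 217, 20, 19) [0.652 0.062 0.065]
herb cap [0.452 0.074 0.062] 0.0014 (271, 266, 19, 19) (387, 188, 18, 16) [0.453 0.073 0.065]
curry cap [ 0.453 -0.067  0.061] 0.0015 (337, 264, 21, 21) (352, 156, 17, 16) [ 0.454 -0.068  0.065]
bean lid [ 0.649 -0.054  0.069] 0.0021 (324, 168, 31, 30) (283, 182, 27, 21) [ 0.651 -0.056  0.065]
tomato lid [0.545 0.066 0.07 ] 0.0009 (273, 220, 23, 23) (350, 198, 24, 18) [0.546 0.065 0.065]
onion [ 0.556 -0.062  0.026] 0.0015 (329, 214, 28, 28) (314, 177, 26, 24) [ 0.553 -0.06   0.065]
bowl ((458.1922912597656, 267.8737487792969), (102.74834442138672, 109.20740509033203), 138.5389404296875) [ 0.46246504 -0.30709369  0.056     ]
bd top [0.615 0.309 0.018]
bd top [0.573 0.209 0.018]
bd top [0.334 0.321 0.018]
bd top [0.386 0.437 0.018]
bd scene [0.551 0.209 0.018]
bd scene [0.322 0.337 0.018]
bd scene [0.362 0.42  0.018]
bd scene [0.608 0.321 0.018]
```

```bash
python3 - <<'E'
from h import *
I={n:cv2.imread(f"pics/{n}0.png")[:,:,::-1].copy() for n in("scene","top")}
M={n:cams.camera_model(n) for n in I}
PUR=((125,100,30),(150,255,255));YEL=((22,120,60),(32,255,255))
for k,c,t,s,r in (("pur1",PUR,(270,137),(287,267),20),("pur2",PUR,(248,196),(355,255),18),("lemon",YEL,(313,150),(276,236),18)):
    a=blob(I["top"],*c,t,r); b=blob(I["scene"],*c,s,r); print(k,tri([(M["top"],a[0]),(M["scene"],b[0])]))
print("jug rim c",tri([(M["top"],(203,133)),(M["scene"],(328,293))]),plane(M["top"],(232,118),.1))
BR=((3,90,20),(16,255,170))
C={}
for n,c,r in (("top",(168,268),70),("scene",(466,289),72)):
    h=cv2.cvtColor(I[n],cv2.COLOR_RGB2HSV); m=cv2.inRange(h,np.array(BR[0]),np.array(BR[1]))
    cs,_=cv2.findContours(cv2.morphologyEx(m,cv2.MORPH_CLOSE,np.ones((7,7))),cv2.RETR_EXTERNAL,cv2.CHAIN_APPROX_NONE)
    print(n,h[c[1]-2:c[1]+2,c[0]].tolist(),[(cv2.contourArea(k),cv2.approxPolyDP(cv2.convexHull(k),6,True)[:,0].tolist()) for k in cs if cv2.contourArea(k)>1500])
out=[cv2.resize(I["top"][120:300,230:370],None,fx=2.8,fy=3.3,interpolation=cv2.INTER_CUBIC),cv2.resize(I["scene"][150:290,260:420],None,fx=2.5,fy=4.243,interpolation=cv2.INTER_CUBIC)]
H=min(o.shape[0] for o in out); cv2.imwrite("pics/crop.png",np.hstack([o[:H] for o in out])[:600,:800,::-1])
E
```

```text
pur1 (array([0.76398125, 0.10011525, 0.03944734]), np.float64(0.001879980402942644))
pur2 (array([0.62641471, 0.15063068, 0.03884317]), np.float64(0.0016093927120544881))
lemon (array([0.73677324, 0.00181578, 0.02695445]), np.float64(0.0014953330030384416))
jug rim c (array([0.75153831, 0.23481427, 0.10527839]), np.float64(0.0010707064678292385)) [0.7877506  0.17469867 0.1       ]
top [[12, 171, 82], [12, 165, 74], [12, 159, 77], [12, 167, 78]] [(16868.5, [[639, 323], [546, 399], [0, 394], [448, 207], [490, 200], [601, 234]]), (5110.0, [[438, 98], [466, 97], [602, 147], [609, 191], [444, 173]]), (49571.0, [[428, 312], [163, 335], [0, 289], [0, 78], [27, 60], [369, 134], [402, 176]]), (4769.0, [[594, 93], [538, 125], [116, 111], [97, 65], [590, 59]])]
scene [[11, 152, 74], [11, 162, 71], [13, 168, 88], [11, 161, 130]] [(156763.5, [[639, 170], [639, 399], [176, 399], [76, 133], [72, 0], [454, 0]])]
```

View pics/crop.png

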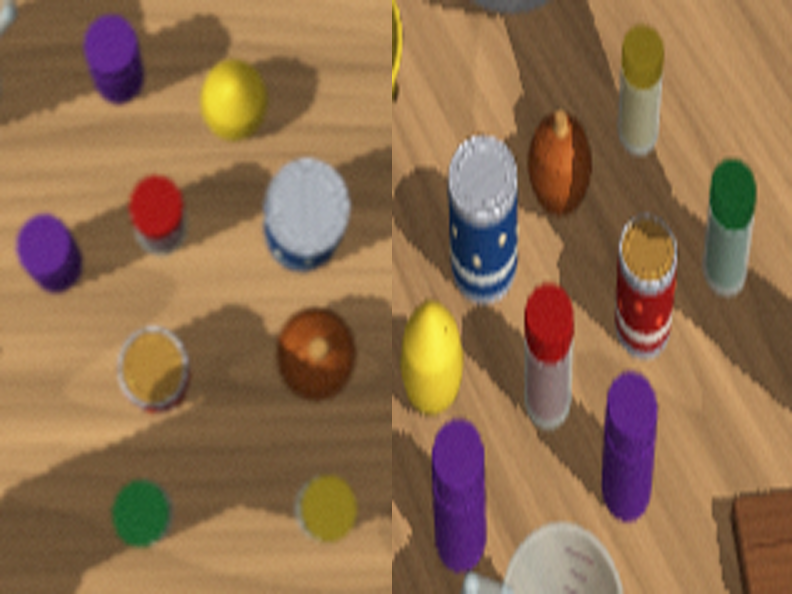

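Two purple jars (scene (287,267), (355,255)) resemble the paprika jar. The jar at scene (323,226) / top (286,183) has the red cap and dark red contents, so that's the paprika. Green cap (397,196) is the herb jar, the gold-lid red-label tin (362,216) is the tomato tin, and the yellow lemon (276,236) differs from the brown onion (327,188).

```bash
cat >>h.py <<'E'
from scipy.spatial.transform import Rotation as Ro
def go(t,yaw=None):
    "tool-frame shift in mm (and turn) from measured pose to TCP target t"
    s=readout.observe(); R=Ro.from_euler("xyz",s["eef_rot"],degrees=True)
    w=(R.inv()*Ro.from_euler("xyz",[180,0,yaw if yaw is not None else s["eef_rot"][2]],degrees=True)).as_rotvec()
    print("t",round(s["time_s"],2),"at",s["position"].round(4),"shift mm",(R.inv().apply(np.array(t)-s["position"])*1000).round(1),"turn",w.round(3),"w",round(s["width"],4),"gf",round(s["grasp_force"],1))
E
python3 - <<'E'
from h import *
print(cams.camera_model("wrist"))
go((.47,.32,.32))
E
```

```text
{'intrinsics': array([[346.29210113,   0.        , 315.18197331],
       [  0.        , 346.29210113, 198.53245196],
       [  0.        ,   0.        ,   1.        ]]), 'k1': -0.07618717562441353, 'world_from_camera': array([[ 0.4344371 ,  0.86875618,  0.23775431,  0.21795046],
       [ 0.90069996, -0.41844188, -0.11681601,  0.6156371 ],
       [-0.00199827,  0.2648945 , -0.96427533,  0.3830794 ],
       [ 0.        ,  0.        ,  0.        ,  1.        ]])}
t 0.1 at [0.2825 0.5849 0.2215] shift mm [-284.1 -157.1  -98.1] turn [-0.002  0.    -0.   ] w 0.0868 gf 0.0
```

Call:
{"name": "apply_moves", "arguments": {"commands": [[-30, -17, -10, 0, 0, 0, 1], [-65, -36, -22, 0, 0, 0, 1], [-100, -55, -34, 0, 0, 0, 1], [-135, -75, -46, 0, 0, 0, 1], [-170, -94, -58, 0, 0, 0, 1], [-205, -113, -70, 0, 0, 0, 1], [-240, -133, -82, 0, 0, 0, 1], [-265, -147, -92, 0, 0, 0, 1], [-284, -157, -98, 0, 0, 0, 1], [-284, -157, -98, 0, 0, 0, 1], [-284, -157, -98, 0, 0, 0, 1]]}}

```text
time_s: 1.02
position: [0.471, 0.3192, 0.3207]
eef_rot: [180.0, 0.0, 154.0]
contact_force: [0.8, 0.5, -0.3]
width: 0.0874
grasp_force: 0.0
```

```bash
python3 - <<'E'
from h import *
m=cams.camera_model("wrist"); im=cams.camera("wrist"); cv2.imwrite("pics/w1.png",im[:,:,::-1]); np.save("w1.npy",m,allow_pickle=True); go((.47,.32,.32))
E
```

```text
t 1.07 at [0.4697 0.3207 0.3201] shift mm [-0.6 -0.5  0.1] turn [-0.    -0.001  0.   ] w 0.087 gf 0.0
```

View pics/w1.png

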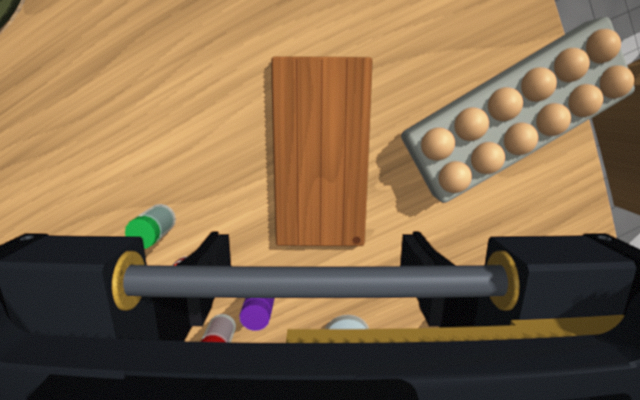

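The wrist view shows the board unshaded, with corners at about (273,57), (372,57), (365,245) and (276,245).

```bash
python3 - <<'E'
from h import *
m=np.load("w1.npy",allow_pickle=True).item(); im=cv2.imread("pics/w1.png")[:,:,::-1].copy()
h=cv2.cvtColor(im,cv2.COLOR_RGB2HSV); print(h[150,320],h[150,200])
k=cv2.inRange(h,np.array([0,120,40]),np.array([13,255,190])); k[:40]=0;k[255:]=0;k[:,:250]=0;k[:,395:]=0
cs,_=cv2.findContours(cv2.morphologyEx(k,cv2.MORPH_CLOSE,np.ones((7,7))),0,1); c=max(cs,key=cv2.contourArea)
a=cv2.approxPolyDP(c,8,True)[:,0]; print(a.tolist())
w=np.array([plane(m,p,.018)[:2] for p in c[:,0]],np.float32); r=cv2.minAreaRect(w*1000); print(r, cv2.boxPoints(r))
Mt=cams.camera_model("top"); Ms=cams.camera_model("scene")
# height from corresponding corners (wrist<->top by hand order)
for pw in a:
    X=plane(m,pw,.018)
    for q in((178,204),(222,222),(166,333),(113,309)):
        x,e=tri([(m,pw),(Mt,q)])
        if e<.008: print("top",pw,q,x.round(3),round(e,4))
    for q in((397,264),(515,259),(535,295),(412,316)):
        x,e=tri([(m,pw),(Ms,q)])
        if e<.01: print("scn",pw,q,x.round(3),round(e,4))
E
```

```text
[ 12 171 137] [ 17 127 213]
[[274, 57], [276, 243], [362, 244], [371, 60]]
((471.8421630859375, 325.21453857421875), (128.1622314453125, 256.17108154296875), 63.6783447265625) [[328.62247 324.57184]
 [558.23346 210.98302]
 [615.0619  325.85724]
 [385.45087 439.44604]]
top [274  57] (166, 333) [ 0.33   0.328 -0.001] 0.0018
scn [274  57] (515, 259) [0.331 0.334 0.025] 0.0056
top [276 243] (222, 222) [ 0.569  0.21  -0.001] 0.0066
scn [276 243] (397, 264) [0.555 0.214 0.024] 0.002
top [362 244] (178, 204) [ 0.623  0.322 -0.013] 0.0029
scn [362 244] (412, 316) [0.61  0.324 0.023] 0.0016
top [371  60] (113, 309) [0.387 0.438 0.016] 0.0009
scn [371  60] (535, 295) [0.391 0.429 0.052] 0.0023
```

```bash
python3 - <<'E'
from h import *
go((.56,.0,.32))
E
```

```text
t 1.07 at [0.4697 0.3207 0.3201] shift mm [-220.8 -249.5   -0. ] turn [-0.    -0.001  0.   ] w 0.087 gf 0.0
```

Call:
{"name": "apply_moves", "arguments": {"commands": [[-15, -17, 0, 0, 0, 0, 1], [-40, -45, 0, 0, 0, 0, 1], [-65, -73, 0, 0, 0, 0, 1], [-90, -102, 0, 0, 0, 0, 1], [-115, -130, 0, 0, 0, 0, 1], [-140, -158, 0, 0, 0, 0, 1], [-165, -187, 0, 0, 0, 0, 1], [-190, -215, 0, 0, 0, 0, 1], [-210, -237, 0, 0, 0, 0, 1], [-221, -249, 0, 0, 0, 0, 1], [-221, -249, 0, 0, 0, 0, 1], [-221, -249, 0, 0, 0, 0, 1]]}}

```text
time_s: 2.07
position: [0.5606, 0.0014, 0.3197]
eef_rot: [-180.0, -0.1, 154.3]
contact_force: [0.6, 1.1, 0.8]
width: 0.0869
grasp_force: 0.0
```

```bash
python3 - <<'E'
from h import *
m=cams.camera_model("wrist"); im=cams.camera("wrist"); cv2.imwrite("pics/w2.png",im[:,:,::-1]); np.save("w2.npy",m,allow_pickle=True); go((.56,0,.32))
T=np.array(m["world_from_camera"]);K=np.array(m["intrinsics"])
for n,p in dict(pap=(.651,.063,.07),herb=(.452,.074,.07),bean=(.65,-.054,.07),tom=(.546,.066,.06),onion=(.555,-.061,.028)).items():
    c=T[:3,:3].T@(np.array(p)-T[:3,3]); s=c[:2]/c[2]; s=s*(1+m["k1"]*(s@s)); print(n,(K[[0,1],[0,1]]*s+K[:2,2]).round())
E
```

```text
t 2.12 at [0.5605 0.0028 0.3198] shift mm [-0.7 -2.8 -0.2] turn [ 0.    -0.002 -0.   ] w 0.0871 gf 0.0
pap [392. 209.]
herb [332.  51.]
bean [307. 246.]
tom [359. 130.]
onion [272. 176.]
```

View pics/w2.png

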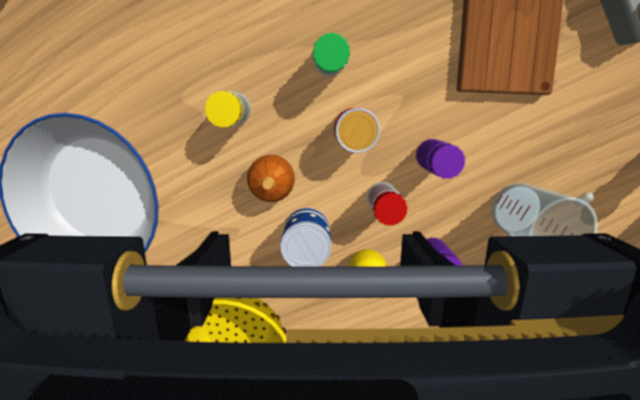

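The wrist view confirms everything, with predictions within about 3 px: herb cap (331,52), tomato lid (358,130), onion (271,178), paprika cap (390,208), bean lid (306,244), curry jar (224,108), bowl rim around (78,185). I'll triangulate these with the top view.

```bash
python3 - <<'E'
from h import *
I={n:cv2.imread(f"pics/{f}.png")[:,:,::-1].copy() for n,f in(("top","top0"),("w","w2"))}
M={"top":cams.camera_model("top"),"w":np.load("w2.npy",allow_pickle=True).item()}
GOLD=((10,80,80),(24,255,255)); SIL=((0,0,130),(180,70,255)); ON=((3,150,40),(14,255,255))
T={"paprika":(RED,(286,183),(391,208),16,24,.07),"herb":(GREEN,(280,275),(331,52),18,24,.07),
 "bean":(SIL,(340,184),(306,246),17,28,.07),"tomato":(GOLD,(285,232),(358,130),12,20,.06),"onion":(ON,(343,227),(271,178),18,30,.03)}
def cc(b): return np.array([b[0]+b[2]/2-.5,b[1]+b[3]/2-.5])
for k,(c,t,s,r,r2,z) in T.items():
    a=blob(I["top"],*c,t,r); b=blob(I["w"],*c,s,r2)
    x,e=tri([(M["top"],a[0]),(M["w"],b[0])])
    print(k,x.round(3),round(e,4),b[1],"wrist@z",plane(M["w"],b[0],z).round(3),"top@z",plane(M["top"],a[0],z).round(3))
h=cv2.cvtColor(I["w"],cv2.COLOR_RGB2HSV); m=cv2.inRange(h,np.array([105,110,30]),np.array([125,255,255])); m[:,170:]=0;m[228:]=0;m[:100]=0
w=np.array([plane(M["w"],p,.056)[:2] for p in cv2.convexHull(cv2.findNonZero(m))[:,0]],np.float32)
A=np.c_[2*w,np.ones(len(w))]; s=np.linalg.lstsq(A,(w**2).sum(1),rcond=None)[0]; print("bowl wrist",s[:2],(s[2]+s[:2]@s[:2])**.5)
h=cv2.cvtColor(I["top"],cv2.COLOR_RGB2HSV); m=cv2.inRange(h,np.array([105,90,30]),np.array([125,255,255])); m[:, :395]=0;m[:, 520:]=0;m[:205]=0;m[330:]=0
w=np.array([plane(M["top"],p,.056)[:2] for p in cv2.convexHull(cv2.findNonZero(m))[:,0]],np.float32)
A=np.c_[2*w,np.ones(len(w))]; s=np.linalg.lstsq(A,(w**2).sum(1),rcond=None)[0]; print("bowl top",s[:2],(s[2]+s[:2]@s[:2])**.5)
go((.650,-.055,.03))
E
```

```text
paprika [0.654 0.062 0.055] 0.0001 (373, 192, 34, 33) wrist@z [0.649 0.061 0.07 ] top@z [0.651 0.062 0.07 ]
herb [0.453 0.072 0.072] 0.0002 (313, 33, 36, 40) wrist@z [0.452 0.072 0.07 ] top@z [0.453 0.073 0.07 ]
bean [ 0.653 -0.057  0.056] 0.0007 (280, 218, 52, 49) wrist@z [ 0.647 -0.055  0.07 ] top@z [ 0.65  -0.056  0.07 ]
tomato [ 0.566  0.079 -0.12 ] 0.0002 (338, 111, 40, 39) wrist@z [0.545 0.065 0.06 ] top@z [0.547 0.066 0.06 ]
onion [ 0.556 -0.063  0.029] 0.0005 (247, 155, 48, 47) wrist@z [ 0.556 -0.063  0.03 ] top@z [ 0.557 -0.063  0.03 ]
bowl wrist [ 0.46461691 -0.30694535] 0.11314463422907675
bowl top [ 0.46524042 -0.30714998] 0.11261855381873973
t 2.12 at [0.5605 0.0028 0.3198] shift mm [-106.2  -13.6  289.6] turn [ 0.    -0.002 -0.   ] w 0.0871 gf 0.0
```

Call:
{"name": "apply_moves", "arguments": {"commands": [[-30, -4, 35, 0, 0, 0, 1], [-65, -8, 75, 0, 0, 0, 1], [-95, -12, 110, 0, 0, 0, 1], [-106, -14, 140, 0, 0, 0, 1], [-106, -14, 170, 0, 0, 0, 1], [-106, -14, 195, 0, 0, 0, 1], [-106, -14, 220, 0, 0, 0, 1], [-106, -14, 245, 0, 0, 0, 1], [-106, -14, 265, 0, 0, 0, 1], [-106, -14, 280, 0, 0, 0, 1], [-106, -14, 290, 0, 0, 0, 1], [-106, -14, 294, 0, 0, 0, 1], [-106, -14, 294, 0, 0, 0, 1], [-106, -14, 294, 0, 0, 0, 1]]}}

```text
time_s: 3.28
position: [0.6509, -0.0575, 0.0273]
eef_rot: [179.9, 0.0, 154.3]
contact_force: [0.4, -0.7, 0.3]
width: 0.0869
grasp_force: 0.0
```

Call:
{"name": "apply_moves", "arguments": {"commands": [[0, 0, 0, 0, 0, 0, 0.6], [0, 0, 0, 0, 0, 0, 0.6], [0, 0, 0, 0, 0, 0, 0.6], [0, 0, 0, 0, 0, 0, 0.6], [0, 0, 0, 0, 0, 0, 0.6], [0, 0, 0, 0, 0, 0, 0.6], [0, 0, 0, 0, 0, 0, 0.6], [0, 0, 0, 0, 0, 0, 0.6], [0, 0, 0, 0, 0, 0, 0.6], [0, 0, 0, 0, 0, 0, 0.6]], "newtons": 20}}

```text
time_s: 4.12
position: [0.651, -0.058, 0.0273]
eef_rot: [179.9, 0.1, 154.2]
contact_force: [1.4, 2.8, 4.3]
width: 0.0648
grasp_force: 20.0
```

```bash
python3 - <<'E'
from h import *
go((.472,.325,.065))
E
```

```text
t 4.12 at [ 0.651  -0.058   0.0273] shift mm [327.6 267.3 -37.7] turn [0.001 0.001 0.   ] w 0.0648 gf 20.0
```

Call:
{"name": "apply_moves", "arguments": {"commands": [[0, 0, -10, 0, 0, 0, 0.6], [0, 0, -35, 0, 0, 0, 0.6], [0, 0, -65, 0, 0, 0, 0.6], [0, 0, -95, 0, 0, 0, 0.6], [18, 15, -118, 0, 0, 0, 0.6], [42, 34, -130, 0, 0, 0, 0.6], [70, 57, -135, 0, 0, 0, 0.6], [98, 80, -135, 0, 0, 0, 0.6], [126, 103, -135, 0, 0, 0, 0.6], [154, 126, -135, 0, 0, 0, 0.6], [182, 149, -135, 0, 0, 0, 0.6], [210, 171, -135, 0, 0, 0, 0.6], [238, 194, -135, 0, 0, 0, 0.6], [264, 215, -135, 0, 0, 0, 0.6], [288, 235, -130, 0, 0, 0, 0.6], [308, 251, -118, 0, 0, 0, 0.6], [322, 263, -95, 0, 0, 0, 0.6], [328, 267, -70, 0, 0, 0, 0.6], [328, 267, -45, 0, 0, 0, 0.6], [328, 267, -35, 0, 0, 0, 0.6]]}}

```text
time_s: 5.78
position: [0.4679, 0.3224, 0.0572]
eef_rot: [-179.6, -0.2, 154.3]
contact_force: [-0.5, -1.4, -3.2]
width: 0.0645
grasp_force: 20.0
```

```bash
python3 - <<'E'
from h import *
go((.472,.325,.0455)); print(readout.observe()["contact_force"])
im=cams.camera("wrist"); cv2.imwrite("pics/w3.png",im[:,:,::-1])
E
```

```text
t 5.78 at [0.4679 0.3224 0.0572] shift mm [-2.6  4.2 11.7] turn [-0.008 -0.003  0.   ] w 0.0645 gf 20.0
[-0.52656337 -1.4153564  -3.24040688]
```

View pics/w3.png

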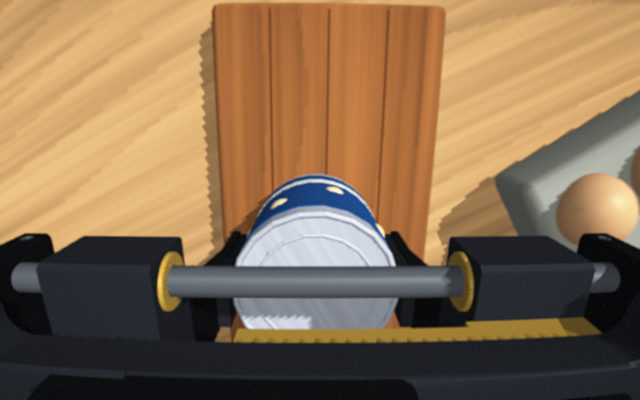

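The bean tin is held upright above the board, between its long edges (board from about column 215 to 440, tin at 315). I'll lower it in small steps.

Call:
{"name": "apply_moves", "arguments": {"commands": [[0, 3, 3, 0, 0, 0, 0.6], [0, 3, 6, 0, 0, 0, 0.6], [0, 3, 9, 0, 0, 0, 0.6], [0, 3, 11, 0, 0, 0, 0.6], [0, 3, 11, 0, 0, 0, 0.6]]}}

```text
time_s: 6.25
position: [0.4727, 0.3271, 0.0511]
eef_rot: [180.0, 0.0, 154.2]
contact_force: [0.1, 0.1, -1.8]
width: 0.0647
grasp_force: 20.0
```

Call:
{"name": "apply_moves", "arguments": {"commands": [[0, 0, 2, 0, 0, 0, 0.6], [0, 0, 4, 0, 0, 0, 0.6], [0, 0, 5, 0, 0, 0, 0.6], [0, 0, 5, 0, 0, 0, 0.6]]}}

```text
time_s: 6.58
position: [0.4721, 0.3271, 0.0454]
eef_rot: [-180.0, -0.0, 154.2]
contact_force: [0.5, 0.3, -2.0]
width: 0.0646
grasp_force: 20.0
```

Call:
{"name": "apply_moves", "arguments": {"commands": [[0, 0, 1, 0, 0, 0, 0.6], [0, 0, 2, 0, 0, 0, 0.6], [0, 0, 2, 0, 0, 0, 0.6]]}}

```text
time_s: 6.83
position: [0.4723, 0.3272, 0.0452]
eef_rot: [-180.0, -0.0, 154.2]
contact_force: [-3.4, -4.0, 8.0]
width: 0.0651
grasp_force: 20.0
```

The force rose to 8 N up at TCP z 0.045, so the board top is at 18 mm as expected. I'll release and go up.

Call:
{"name": "apply_moves", "arguments": {"commands": [[0, 0, -1, 0, 0, 0, 0.85], [0, 0, -1, 0, 0, 0, 1], [0, 0, -1, 0, 0, 0, 1], [0, 0, -1, 0, 0, 0, 1], [0, 0, -1, 0, 0, 0, 1], [0, 0, -15, 0, 0, 0, 1], [0, 0, -40, 0, 0, 0, 1], [0, 0, -75, 0, 0, 0, 1], [0, 0, -110, 0, 0, 0, 1], [0, 0, -125, 0, 0, 0, 1], [0, 0, -125, 0, 0, 0, 1]]}}

```text
time_s: 7.75
position: [0.4747, 0.329, 0.1736]
eef_rot: [179.5, 0.2, 154.2]
contact_force: [0.1, 0.3, 0.2]
width: 0.087
grasp_force: 0.0
```

```bash
python3 - <<'E'
from h import *
go((.651,.062,.028))
E
```

```text
t 7.75 at [0.4747 0.329  0.1736] shift mm [-274.3 -165.   145.3] turn [0.008 0.004 0.   ] w 0.087 gf 0.0
```

Call:
{"name": "apply_moves", "arguments": {"commands": [[-20, -12, 0, 0, 0, 0, 1], [-50, -29, 0, 0, 0, 0, 1], [-82, -48, 0, 0, 0, 0, 1], [-114, -67, 0, 0, 0, 0, 1], [-146, -85, 0, 0, 0, 0, 1], [-178, -104, 0, 0, 0, 0, 1], [-210, -122, 0, 0, 0, 0, 1], [-240, -140, 0, 0, 0, 0, 1], [-263, -153, 10, 0, 0, 0, 1], [-276, -161, 25, 0, 0, 0, 1], [-276, -161, 45, 0, 0, 0, 1], [-276, -161, 70, 0, 0, 0, 1], [-276, -161, 95, 0, 0, 0, 1], [-276, -161, 118, 0, 0, 0, 1], [-276, -161, 134, 0, 0, 0, 1], [-276, -161, 143, 0, 0, 0, 1], [-276, -161, 143, 0, 0, 0, 1], [-276, -161, 143, 0, 0, 0, 1]]}}

```text
time_s: 9.25
position: [0.6506, 0.0621, 0.0251]
eef_rot: [-180.0, -0.0, 154.2]
contact_force: [-0.5, 0.6, -0.0]
width: 0.0871
grasp_force: 0.0
```

Call:
{"name": "apply_moves", "arguments": {"commands": [[0, 0, 0, 0, 0, 0, 0.35], [0, 0, 0, 0, 0, 0, 0.35], [0, 0, 0, 0, 0, 0, 0.35], [0, 0, 0, 0, 0, 0, 0.35], [0, 0, 0, 0, 0, 0, 0.35], [0, 0, 0, 0, 0, 0, 0.35], [0, 0, 0, 0, 0, 0, 0.35], [0, 0, 0, 0, 0, 0, 0.35], [0, 0, 0, 0, 0, 0, 0.35], [0, 0, 0, 0, 0, 0, 0.35], [0, 0, 0, 0, 0, 0, 0.35], [0, 0, 0, 0, 0, 0, 0.35]], "newtons": 15}}

```text
time_s: 10.25
position: [0.6509, 0.0623, 0.0257]
eef_rot: [180.0, 0.0, 154.2]
contact_force: [-0.4, -1.0, 0.7]
width: 0.0438
grasp_force: 15.0
```

```bash
python3 - <<'E'
from h import *
go((.548,.287,.056))
E
```

```text
t 10.25 at [0.6509 0.0623 0.0257] shift mm [190.4 157.6 -30.3] turn [0. 0. 0.] w 0.0438 gf 15.0
```

Call:
{"name": "apply_moves", "arguments": {"commands": [[0, 0, -10, 0, 0, 0, 0.35], [0, 0, -35, 0, 0, 0, 0.35], [0, 0, -65, 0, 0, 0, 0.35], [0, 0, -95, 0, 0, 0, 0.35], [10, 8, -118, 0, 0, 0, 0.35], [30, 25, -128, 0, 0, 0, 0.35], [56, 46, -130, 0, 0, 0, 0.35], [84, 70, -130, 0, 0, 0, 0.35], [112, 93, -130, 0, 0, 0, 0.35], [140, 116, -130, 0, 0, 0, 0.35], [164, 136, -125, 0, 0, 0, 0.35], [180, 149, -110, 0, 0, 0, 0.35], [190, 157, -90, 0, 0, 0, 0.35], [190, 158, -70, 0, 0, 0, 0.35], [190, 158, -50, 0, 0, 0, 0.35], [190, 158, -35, 0, 0, 0, 0.35], [190, 158, -27, 0, 0, 0, 0.35], [190, 158, -27, 0, 0, 0, 0.35]]}}

```text
time_s: 11.75
position: [0.5471, 0.2862, 0.0508]
eef_rot: [-179.8, -0.1, 154.2]
contact_force: [-0.5, 0.2, -0.9]
width: 0.0435
grasp_force: 15.0
```

Call:
{"name": "apply_moves", "arguments": {"commands": [[0, 0, 2, 0, 0, 0, 0.35], [0, 0, 4, 0, 0, 0, 0.35], [0, 0, 6, 0, 0, 0, 0.35], [0, 0, 7, 0, 0, 0, 0.35], [0, 0, 7, 0, 0, 0, 0.35]]}}

```text
time_s: 12.17
position: [0.5486, 0.2872, 0.0459]
eef_rot: [180.0, 0.0, 154.2]
contact_force: [0.1, -0.7, -1.6]
width: 0.0437
grasp_force: 15.0
```

Call:
{"name": "apply_moves", "arguments": {"commands": [[0, 0, 1, 0, 0, 0, 0.35], [0, 0, 2, 0, 0, 0, 0.35], [0, 0, 3, 0, 0, 0, 0.35], [0, 0, 3, 0, 0, 0, 0.35]]}}

```text
time_s: 12.5
position: [0.5486, 0.2872, 0.0436]
eef_rot: [180.0, 0.0, 154.2]
contact_force: [-2.0, -0.9, 4.7]
width: 0.0435
grasp_force: 15.0
```

Call:
{"name": "apply_moves", "arguments": {"commands": [[0, 0, 0, 0, 0, 0, 0.7], [0, 0, 0, 0, 0, 0, 1], [0, 0, 0, 0, 0, 0, 1], [0, 0, 0, 0, 0, 0, 1], [0, 0, 0, 0, 0, 0, 1], [0, 0, -15, 0, 0, 0, 1], [0, 0, -40, 0, 0, 0, 1], [0, 0, -75, 0, 0, 0, 1], [0, 0, -110, 0, 0, 0, 1], [0, 0, -125, 0, 0, 0, 1], [0, 0, -125, 0, 0, 0, 1], [0, 0, -125, 0, 0, 0, 1]]}}

```text
time_s: 13.5
position: [0.549, 0.2874, 0.1686]
eef_rot: [179.9, 0.1, 154.2]
contact_force: [1.0, -0.2, -0.9]
width: 0.0868
grasp_force: 0.0
```

```bash
python3 - <<'E'
from h import *
go((.556,-.063,.012))
E
```

```text
t 13.5 at [0.549  0.2874 0.1686] shift mm [-158.5 -312.9  156.1] turn [0.002 0.001 0.   ] w 0.0868 gf 0.0
```

Call:
{"name": "apply_moves", "arguments": {"commands": [[-8, -16, 0, 0, 0, 0, 1], [-22, -43, 0, 0, 0, 0, 1], [-38, -75, 0, 0, 0, 0, 1], [-55, -108, 0, 0, 0, 0, 1], [-72, -142, 0, 0, 0, 0, 1], [-89, -176, 0, 0, 0, 0, 1], [-106, -209, 0, 0, 0, 0, 1], [-123, -243, 0, 0, 0, 0, 1], [-139, -274, 0, 0, 0, 0, 1], [-152, -300, 10, 0, 0, 0, 1], [-158, -313, 25, 0, 0, 0, 1], [-158, -313, 50, 0, 0, 0, 1], [-158, -313, 80, 0, 0, 0, 1], [-158, -313, 105, 0, 0, 0, 1], [-158, -313, 128, 0, 0, 0, 1], [-158, -313, 145, 0, 0, 0, 1], [-158, -313, 154, 0, 0, 0, 1], [-158, -313, 156, 0, 0, 0, 1], [-158, -313, 156, 0, 0, 0, 1], [-158, -313, 156, 0, 0, 0, 1]]}}

```text
time_s: 15.17
position: [0.555, -0.0638, 0.0122]
eef_rot: [180.0, 0.0, 154.2]
contact_force: [-0.0, -0.1, 0.5]
width: 0.0874
grasp_force: 0.0
```

Call:
{"name": "apply_moves", "arguments": {"commands": [[0, 0, 0, 0, 0, 0, 0.6], [0, 0, 0, 0, 0, 0, 0.6], [0, 0, 0, 0, 0, 0, 0.6], [0, 0, 0, 0, 0, 0, 0.6], [0, 0, 0, 0, 0, 0, 0.6], [0, 0, 0, 0, 0, 0, 0.6], [0, 0, 0, 0, 0, 0, 0.6], [0, 0, 0, 0, 0, 0, 0.6], [0, 0, 0, 0, 0, 0, 0.6], [0, 0, 0, 0, 0, 0, 0.6]], "newtons": 15}}

```text
time_s: 16.0
position: [0.5551, -0.0633, 0.012]
eef_rot: [180.0, 0.0, 154.2]
contact_force: [-0.9, 0.5, 4.9]
width: 0.0633
grasp_force: 15.0
```

```bash
python3 - <<'E'
from h import *
go((.400,.361,.04))
E
```

```text
t 16.0 at [ 0.5551 -0.0633  0.012 ] shift mm [324.1 314.7 -28. ] turn [0.001 0.001 0.   ] w 0.0633 gf 15.0
```

Call:
{"name": "apply_moves", "arguments": {"commands": [[0, 0, -10, 0, 0, 0, 0.6], [0, 0, -35, 0, 0, 0, 0.6], [0, 0, -70, 0, 0, 0, 0.6], [0, 0, -105, 0, 0, 0, 0.6], [12, 12, -130, 0, 0, 0, 0.6], [34, 33, -145, 0, 0, 0, 0.6], [60, 58, -150, 0, 0, 0, 0.6], [87, 85, -150, 0, 0, 0, 0.6], [114, 111, -150, 0, 0, 0, 0.6], [141, 137, -150, 0, 0, 0, 0.6], [168, 163, -150, 0, 0, 0, 0.6], [195, 189, -150, 0, 0, 0, 0.6], [222, 216, -150, 0, 0, 0, 0.6], [249, 242, -150, 0, 0, 0, 0.6], [275, 267, -150, 0, 0, 0, 0.6], [298, 290, -145, 0, 0, 0, 0.6], [315, 306, -130, 0, 0, 0, 0.6], [324, 315, -105, 0, 0, 0, 0.6], [324, 315, -80, 0, 0, 0, 0.6], [324, 315, -60, 0, 0, 0, 0.6]]}}

```text
time_s: 17.67
position: [0.3982, 0.3612, 0.0695]
eef_rot: [-179.9, -0.0, 154.4]
contact_force: [-0.6, -0.6, -1.2]
width: 0.0633
grasp_force: 15.0
```

Call:
{"name": "apply_moves", "arguments": {"commands": [[0, 0, 12, 0, 0, 0, 0.6], [0, 0, 22, 0, 0, 0, 0.6], [0, 0, 29, 0, 0, 0, 0.6], [0, 0, 34, 0, 0, 0, 0.6], [0, 0, 37, 0, 0, 0, 0.6], [0, 0, 39, 0, 0, 0, 0.6], [0, 0, 39, 0, 0, 0, 0.6], [0, 0, 39, 0, 0, 0, 0.6]]}}

```text
time_s: 18.33
position: [0.4002, 0.3614, 0.0332]
eef_rot: [179.9, 0.0, 154.2]
contact_force: [0.7, 0.0, -1.4]
width: 0.0633
grasp_force: 15.0
```

Call:
{"name": "apply_moves", "arguments": {"commands": [[0, 0, 1, 0, 0, 0, 0.6], [0, 0, 2, 0, 0, 0, 0.6], [0, 0, 3, 0, 0, 0, 0.6], [0, 0, 3.5, 0, 0, 0, 0.6], [0, 0, 3.5, 0, 0, 0, 0.6]]}}

```text
time_s: 18.75
position: [0.4, 0.3613, 0.03]
eef_rot: [180.0, 0.0, 154.2]
contact_force: [-1.9, -2.0, 5.0]
width: 0.0632
grasp_force: 15.0
```

Contact at the expected height, so I'll release and rise.

Call:
{"name": "apply_moves", "arguments": {"commands": [[0, 0, 0, 0, 0, 0, 0.8], [0, 0, 0, 0, 0, 0, 0.9], [0, 0, 0, 0, 0, 0, 1], [0, 0, 0, 0, 0, 0, 1], [0, 0, 0, 0, 0, 0, 1], [0, 0, -15, 0, 0, 0, 1], [0, 0, -40, 0, 0, 0, 1], [0, 0, -75, 0, 0, 0, 1], [0, 0, -110, 0, 0, 0, 1], [0, 0, -140, 0, 0, 0, 1], [0, 0, -140, 0, 0, 0, 1], [0, 0, -140, 0, 0, 0, 1]]}}

```text
time_s: 19.75
position: [0.4009, 0.3621, 0.1711]
eef_rot: [179.7, 0.1, 154.2]
contact_force: [-0.4, 0.1, -0.7]
width: 0.0874
grasp_force: 0.0
```

```bash
python3 - <<'E'
from h import *
go((.4525,.073,.026))
im=cams.camera("wrist"); cv2.imwrite("pics/w4.png",im[:,:,::-1])
E
```

```text
t 19.75 at [0.4009 0.3621 0.1711] shift mm [-172.  -238.5  144.3] turn [0.004 0.001 0.   ] w 0.0874 gf 0.0
```

View pics/w4.png

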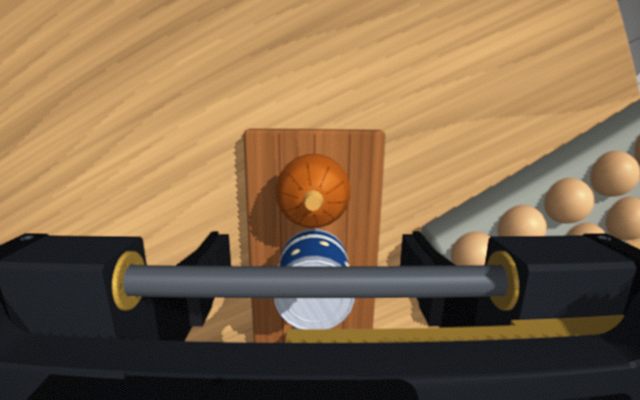

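The onion stands at (313,190) near the end of the board and the bean tin is upright at its middle, (315,290). Next is the herb jar.

Call:
{"name": "apply_moves", "arguments": {"commands": [[-14, -20, 0, 0, 0, 0, 1], [-34, -48, 0, 0, 0, 0, 1], [-55, -77, 0, 0, 0, 0, 1], [-76, -106, 0, 0, 0, 0, 1], [-97, -135, 0, 0, 0, 0, 1], [-118, -165, 0, 0, 0, 0, 1], [-139, -194, 0, 0, 0, 0, 1], [-158, -221, 0, 0, 0, 0, 1], [-172, -239, 15, 0, 0, 0, 1], [-172, -239, 35, 0, 0, 0, 1], [-172, -239, 60, 0, 0, 0, 1], [-172, -239, 85, 0, 0, 0, 1], [-172, -239, 110, 0, 0, 0, 1], [-172, -239, 130, 0, 0, 0, 1], [-172, -239, 141, 0, 0, 0, 1], [-172, -239, 144, 0, 0, 0, 1], [-172, -239, 144, 0, 0, 0, 1], [-172, -239, 144, 0, 0, 0, 1]]}}

```text
time_s: 21.3
position: [0.4504, 0.0709, 0.0248]
eef_rot: [-180.0, -0.0, 154.2]
contact_force: [0.5, -1.0, 0.4]
width: 0.0869
grasp_force: 0.0
```

Call:
{"name": "apply_moves", "arguments": {"commands": [[0, 0, 0, 0, 0, 0, 0.35], [0, 0, 0, 0, 0, 0, 0.35], [0, 0, 0, 0, 0, 0, 0.35], [0, 0, 0, 0, 0, 0, 0.35], [0, 0, 0, 0, 0, 0, 0.35], [0, 0, 0, 0, 0, 0, 0.35], [0, 0, 0, 0, 0, 0, 0.35], [0, 0, 0, 0, 0, 0, 0.35], [0, 0, 0, 0, 0, 0, 0.35], [0, 0, 0, 0, 0, 0, 0.35], [0, 0, 0, 0, 0, 0, 0.35], [0, 0, 0, 0, 0, 0, 0.35]], "newtons": 15}}

```text
time_s: 22.3
position: [0.4511, 0.0714, 0.0252]
eef_rot: [180.0, 0.0, 154.2]
contact_force: [0.9, 1.9, 0.8]
width: 0.0437
grasp_force: 15.0
```

```bash
python3 - <<'E'
from h import *
go((.465-.036,-.307+.0175,.04))
E
```

```text
t 22.3 at [0.4511 0.0714 0.0252] shift mm [-137.  -334.6  -14.9] turn [0.001 0.    0.   ] w 0.0437 gf 15.0
```

Call:
{"name": "apply_moves", "arguments": {"commands": [[0, 0, -10, 0, 0, 0, 0.35], [0, 0, -35, 0, 0, 0, 0.35], [0, 0, -70, 0, 0, 0, 0.35], [0, 0, -105, 0, 0, 0, 0.35], [0, 0, -130, 0, 0, 0, 0.35], [-8, -20, -140, 0, 0, 0, 0.35], [-20, -49, -140, 0, 0, 0, 0.35], [-34, -83, -140, 0, 0, 0, 0.35], [-48, -117, -140, 0, 0, 0, 0.35], [-62, -151, -140, 0, 0, 0, 0.35], [-76, -186, -140, 0, 0, 0, 0.35], [-90, -220, -140, 0, 0, 0, 0.35], [-104, -254, -140, 0, 0, 0, 0.35], [-117, -286, -140, 0, 0, 0, 0.35], [-129, -315, -135, 0, 0, 0, 0.35], [-137, -335, -120, 0, 0, 0, 0.35], [-137, -335, -95, 0, 0, 0, 0.35], [-137, -335, -70, 0, 0, 0, 0.35], [-137, -335, -50, 0, 0, 0, 0.35], [-137, -335, -35, 0, 0, 0, 0.35]]}}

```text
time_s: 23.97
position: [0.4268, -0.2897, 0.0583]
eef_rot: [-180.0, -0.2, 154.2]
contact_force: [-0.4, 0.5, -1.4]
width: 0.0438
grasp_force: 15.0
```

Call:
{"name": "apply_moves", "arguments": {"commands": [[0, 0, 8, 0, 0, 0, 0.35], [0, 0, 15, 0, 0, 0, 0.35], [0, 0, 20, 0, 0, 0, 0.35], [0, 0, 24, 0, 0, 0, 0.35], [0, 0, 26, 0, 0, 0, 0.35], [0, 0, 26, 0, 0, 0, 0.35], [0, 0, 26, 0, 0, 0, 0.35]]}}

```text
time_s: 24.55
position: [0.4289, -0.2903, 0.0345]
eef_rot: [180.0, 0.0, 154.2]
contact_force: [0.2, 0.5, -1.5]
width: 0.0436
grasp_force: 15.0
```

Call:
{"name": "apply_moves", "arguments": {"commands": [[0, 0, 1, 0, 0, 0, 0.35], [0, 0, 2, 0, 0, 0, 0.35], [0, 0, 3, 0, 0, 0, 0.35], [0, 0, 4, 0, 0, 0, 0.35], [0, 0, 4, 0, 0, 0, 0.35]]}}

```text
time_s: 24.97
position: [0.4287, -0.2901, 0.0303]
eef_rot: [180.0, 0.0, 154.2]
contact_force: [-1.0, 0.3, 1.5]
width: 0.0435
grasp_force: 15.0
```

Call:
{"name": "apply_moves", "arguments": {"commands": [[0, 0, 0.5, 0, 0, 0, 0.6], [0, 0, 0.5, 0, 0, 0, 0.8], [0, 0, 0.5, 0, 0, 0, 1], [0, 0, 0.5, 0, 0, 0, 1], [0, 0, 0.5, 0, 0, 0, 1], [0, 0, -15, 0, 0, 0, 1], [0, 0, -40, 0, 0, 0, 1], [0, 0, -75, 0, 0, 0, 1], [0, 0, -110, 0, 0, 0, 1], [0, 0, -140, 0, 0, 0, 1], [0, 0, -140, 0, 0, 0, 1], [0, 0, -140, 0, 0, 0, 1]]}}

```text
time_s: 25.97
position: [0.4298, -0.2907, 0.1718]
eef_rot: [179.9, 0.2, 154.2]
contact_force: [1.3, 0.7, -1.0]
width: 0.087
grasp_force: 0.0
```

```bash
python3 - <<'E'
from h import *
go((.546,.066,.021))
E
```

```text
t 25.97 at [ 0.4298 -0.2907  0.1718] shift mm [ 50.9 371.5 151.1] turn [0.001 0.004 0.   ] w 0.087 gf 0.0
```

Call:
{"name": "apply_moves", "arguments": {"commands": [[3, 20, 0, 0, 0, 0, 1], [7, 48, 0, 0, 0, 0, 1], [12, 85, 0, 0, 0, 0, 1], [17, 122, 0, 0, 0, 0, 1], [22, 159, 0, 0, 0, 0, 1], [27, 196, 0, 0, 0, 0, 1], [32, 233, 0, 0, 0, 0, 1], [37, 270, 0, 0, 0, 0, 1], [42, 307, 0, 0, 0, 0, 1], [47, 342, 0, 0, 0, 0, 1], [51, 371, 15, 0, 0, 0, 1], [51, 371, 35, 0, 0, 0, 1], [51, 371, 60, 0, 0, 0, 1], [51, 371, 85, 0, 0, 0, 1], [51, 371, 110, 0, 0, 0, 1], [51, 371, 132, 0, 0, 0, 1], [51, 371, 145, 0, 0, 0, 1], [51, 371, 150, 0, 0, 0, 1], [51, 371, 150, 0, 0, 0, 1], [51, 371, 150, 0, 0, 0, 1]]}}

```text
time_s: 27.63
position: [0.5442, 0.066, 0.0204]
eef_rot: [180.0, 0.0, 154.2]
contact_force: [-0.9, -0.5, 0.4]
width: 0.0875
grasp_force: 0.0
```

Call:
{"name": "apply_moves", "arguments": {"commands": [[0, 0, 0, 0, 0, 0, 0.45], [0, 0, 0, 0, 0, 0, 0.45], [0, 0, 0, 0, 0, 0, 0.45], [0, 0, 0, 0, 0, 0, 0.45], [0, 0, 0, 0, 0, 0, 0.45], [0, 0, 0, 0, 0, 0, 0.45], [0, 0, 0, 0, 0, 0, 0.45], [0, 0, 0, 0, 0, 0, 0.45], [0, 0, 0, 0, 0, 0, 0.45], [0, 0, 0, 0, 0, 0, 0.45], [0, 0, 0, 0, 0, 0, 0.45]], "newtons": 18}}

```text
time_s: 28.55
position: [0.544, 0.0662, 0.0203]
eef_rot: [180.0, 0.0, 154.2]
contact_force: [-0.5, -0.1, 4.6]
width: 0.053
grasp_force: 18.0
```

```bash
python3 - <<'E'
from h import *
go((.465+.034,-.307-.0165,.04))
im=cams.camera("top"); cv2.imwrite("pics/top1.png",im[:,:,::-1])
E
```

```text
t 28.55 at [0.544  0.0662 0.0203] shift mm [-128.9 -370.4  -19.8] turn [0. 0. 0.] w 0.053 gf 18.0
```

View pics/top1.png

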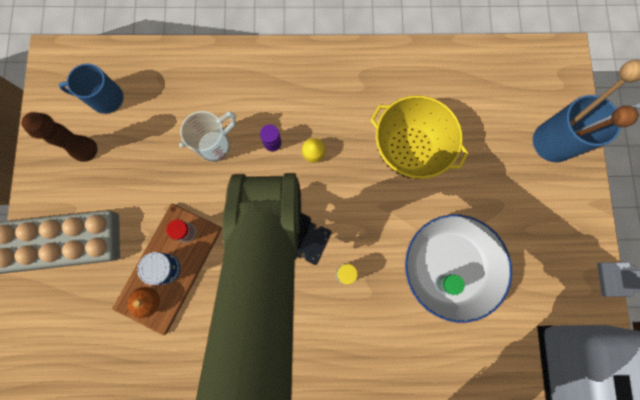

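In the top view the three chilli items are on the board, the herb jar stands in the bowl at (453,285), and the bowl, jug, colander and curry jar haven't moved. The tomato tin is gripped at 53 mm.

Call:
{"name": "apply_moves", "arguments": {"commands": [[0, 0, -10, 0, 0, 0, 0.45], [0, 0, -35, 0, 0, 0, 0.45], [0, 0, -70, 0, 0, 0, 0.45], [0, 0, -105, 0, 0, 0, 0.45], [0, 0, -135, 0, 0, 0, 0.45], [-8, -22, -145, 0, 0, 0, 0.45], [-19, -55, -145, 0, 0, 0, 0.45], [-31, -90, -145, 0, 0, 0, 0.45], [-43, -125, -145, 0, 0, 0, 0.45], [-55, -160, -145, 0, 0, 0, 0.45], [-68, -195, -145, 0, 0, 0, 0.45], [-80, -230, -145, 0, 0, 0, 0.45], [-92, -265, -145, 0, 0, 0, 0.45], [-104, -300, -145, 0, 0, 0, 0.45], [-116, -333, -145, 0, 0, 0, 0.45], [-125, -358, -140, 0, 0, 0, 0.45], [-129, -370, -120, 0, 0, 0, 0.45], [-129, -370, -95, 0, 0, 0, 0.45], [-129, -370, -75, 0, 0, 0, 0.45], [-129, -370, -60, 0, 0, 0, 0.45]]}}

```text
time_s: 30.27
position: [0.4979, -0.3228, 0.078]
eef_rot: [180.0, -0.2, 154.2]
contact_force: [-0.1, 0.6, -2.0]
width: 0.0525
grasp_force: 18.0
```

Call:
{"name": "apply_moves", "arguments": {"commands": [[0, 0, 13, 0, 0, 0, 0.45], [0, 0, 25, 0, 0, 0, 0.45], [0, 0, 35, 0, 0, 0, 0.45], [0, 0, 43, 0, 0, 0, 0.45], [0, 0, 48, 0, 0, 0, 0.45], [0, 0, 51, 0, 0, 0, 0.45], [0, 0, 51, 0, 0, 0, 0.45], [0, 0, 51, 0, 0, 0, 0.45]]}}

```text
time_s: 30.93
position: [0.4995, -0.3234, 0.0295]
eef_rot: [180.0, 0.0, 154.2]
contact_force: [0.1, -0.3, -1.5]
width: 0.0526
grasp_force: 18.0
```

Call:
{"name": "apply_moves", "arguments": {"commands": [[0, 0, 1, 0, 0, 0, 0.45], [0, 0, 2, 0, 0, 0, 0.45], [0, 0, 3, 0, 0, 0, 0.45], [0, 0, 4, 0, 0, 0, 0.45], [0, 0, 4.5, 0, 0, 0, 0.45], [0, 0, 4.5, 0, 0, 0, 0.45]]}}

```text
time_s: 31.43
position: [0.4994, -0.3232, 0.0253]
eef_rot: [180.0, 0.0, 154.2]
contact_force: [-2.3, 1.5, 4.1]
width: 0.0525
grasp_force: 18.0
```

Call:
{"name": "apply_moves", "arguments": {"commands": [[0, 0, 0, 0, 0, 0, 0.7], [0, 0, 0, 0, 0, 0, 0.85], [0, 0, 0, 0, 0, 0, 0.95], [0, 0, 0, 0, 0, 0, 0.95], [0, 0, 0, 0, 0, 0, 0.95], [0, 0, -15, 0, 0, 0, 0.95], [0, 0, -40, 0, 0, 0, 0.95], [0, 0, -75, 0, 0, 0, 0.95], [0, 0, -110, 0, 0, 0, 0.95], [0, 0, -145, 0, 0, 0, 0.95], [0, -20, -170, 0, 0, 0, 0.95], [30, -40, -190, 0, 0, 0, 0.95], [60, -60, -190, 0, 0, 0, 0.95], [60, -60, -190, 0, 0, 0, 0.95], [60, -60, -190, 0, 0, 0, 0.95]]}}

```text
time_s: 32.68
position: [0.4172, -0.3522, 0.2151]
eef_rot: [179.9, 0.1, 154.0]
contact_force: [0.6, 0.4, 0.2]
width: 0.0827
grasp_force: 0.0
```

```bash
python3 - <<'E'
from h import *
I={n:cams.camera(n) for n in("scene","top")}
s=I["scene"];t=I["top"]
cv2.imwrite("pics/fin.png",np.vstack([np.hstack([cv2.resize(s[80:180,240:380],(400,290)),cv2.resize(s[210:340,380:560],(400,290))]),np.hstack([cv2.resize(t[200:340,380:540],(400,300)),cv2.resize(t[190:345,90:250],(400,300))])])[:,:,::-1])
E
```

```text
(no output)
```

View pics/fin.png

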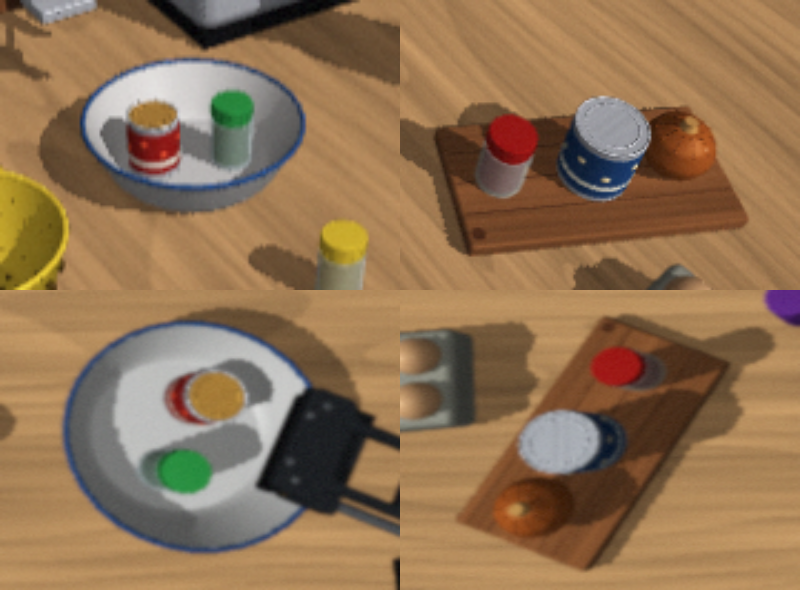

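The tins and jars stand upright: herb jar and tomato tin on the bowl's floor, about 40 mm from its centre by the release poses, and paprika jar, bean tin and onion well inside the board. The gripper is clear, so I'll hand in.

```bash
python3 -c "
from rig import bot
print(bot.hand_in())"
```

```text
the job is handed in; nothing more can be done
None
```

I handed the job in at about 33 s: the bean tin, paprika jar and onion are on the board, the tomato tin and herb jar are on the bowl's floor, and the jug, colander and yellow-capped jar show no movement in the camera views; the hand-in gave no verdict.

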